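# Hang a suction probe centred in the cell's guide hole

## Robot

A 7-joint arm with a two-finger parallel gripper is mounted at the origin on a cart in front of the work surface, level with it; the furniture and walls round the work are solid. World frame = base frame: x ahead of the robot, y to its left, z up, the work surface at z = 0. Lengths are in m, angles in rad, forces in N, time in s.
With the tool pointing down it reaches from about 0.425 to 0.875 m from the base axis. Payload 4.7 kg.
Tool frame: the origin (TCP) lies at the very end of the fingers, on their centre line; the grasp point (between the pads) lies 19 mm behind it (grip_point_offset is the distance from the TCP to the grasp point, in m); x points along the fingers, z is the direction in which the jaws open and shut, and the axes are right-handed (so a half turn about x gives the same grasp; the last joint's range is limited). The gripper opens to 87 mm and grips with 3 to 60 N. Pads are 19 mm wide; open, the fingers measure 117 mm over their backs; the gripper's body (75 mm by 190 mm) begins 51 mm behind the grasp point.
Start: joints at [1.172, 0.321, -0.07, 1.45, 0.023, 1.371, -0.057], TCP at [0.261, -0.595, 0.223] pointing down, gripper open.
Joint ranges: [-2.86, 2.86], [-0.3, 2.09], [-1.38, 1.24], [0.06, 2.45], [-1.56, 4.7], [0.09, 2.05], [-2.69, 2.69]. Speed limits (rad/s): [2.57, 2.57, 3.14, 3.14, 3.14, 3.14, 3.14].

## Interface

Orientations are given as a rotation vector (axis times angle).
In Python, from bench import get_state, get_image, calibration, close_job, grip_point_offset gives the robot as it stands.
- The arm moves only by the tool play_rows, never from a script. Its argument "targets" is a list of rows, each an object with "claw": the closure, from 0 (fully open) to 1 (shut); "linear": the shift along the tool's x, y, z as a fraction of full scale, a list of three; "rotation": the turn, a rotation vector about the tool's x, y, z as a fraction of full scale, a list of three. In form: [{"claw": claw, "linear": [x, y, z], "rotation": [wx, wy, wz]}, ...]. A call has 1 to 10 rows; each row shifts and turns the pose as measured when the row begins, along the tool's axes as they then stand; what a row does not reach is not made up. Full scale, the value 1, is 2.5 cm for a shift and 90 degrees for a turn. A row lasts 1/12 s, in which the tool goes at most 41.7 mm and 7.16 degrees, less where a joint would pass 70% of its speed; a pose out of reach is approached as far as the arm can. A call with a number of a shift or a turn outside -1 to 1 is refused whole. A call with a gripper value outside its range is refused whole. The fingers move at their own pace and stop on an object; "newtons" is the grip in N (left out, the last holds). Time passes only in rows, so rows that do not move let the fingers close. It gives the time, the measured TCP pose, the force and the opening at its end, in the units of the state.
- get_state(): the state, without advancing time (a new reading comes with each control period).
- get_image(name): name is "scene" or "top" or "wrist"; returns the picture (480x640x3 uint8, blue, green, red); there is no depth.
- calibration(name): a dict with "fx", "fy", "cx", "cy" (pixels), "dist_coeffs" ([k1, k2, p1, p2, k3] as OpenCV has them; the pictures are not rectified), "rvec" (rotation vector, rad) and "tvec" (3), from world to camera coordinates, as OpenCV has them; the wrist camera has in their place "hand_eye" (4x4, takes a point from camera to tool coordinates, whose origin is the TCP and whose axes are the tool frame's). Camera axes: x right, y down, z forward; pixel columns grow to the right and rows downward; lengths in m; the calibration is good to about 2 mm. A picture is of the moment at which its call begins: read the wrist's pose just before it. calibration takes no time and is no camera call.
- close_job(): hands the job in, once; it reports no verdict.
The state is a dict: "time": time; "joint_positions": joint angles; "qd": joint speeds; "joint_torque": joint torques, N m; "position": TCP position; "tool_rot": TCP orientation; "ft_force": force on the tool from outside, world axes, zero at the start; "torque": the same for the moment, N m; "grip_width": opening from 0.0 (shut) to 1.0 (fully open).
Only numpy, scipy, OpenCV 4.12 (cv2) and the standard library are available. Lean on these libraries where they do the work, as an engineer would, in place of code of your own. Each camera call takes 0.05 s, during which the arm holds its last target. There are 200 camera calls.

## Task

Lift the suction probe (the one with the square metal head) out of the probe box and lower it upright through the guide hole in the top of the clear pressure cell, without its stem or fragile ceramic tip touching the cell anywhere. Finish while still holding it there, still and upright, centred in the hole so that the gap is even all round for fitting the seal, with the tip hanging about 10 mm above the porous stone inside. Leave the other rod in the box and the things lying round about as they are.

Things in the scene. Friction and masses are not known exactly. Their poses are not given: they have to be found in the camera images.
- probe: Suction probe, about 0.16 kg, hanging upright by its collar in one of the two outer holes of the box's bar. Origin: centre of the underside of the round collar (34 mm diameter, z 0 to 6 mm), on its axis; z up. Square bare metal head 24 x 24 mm, z 6 to 42 mm, sides along the probe's x and y, with a connector stub to z 53 mm. Below: round stem with ceramic tip, to z -100 mm
- probe_grip (a point): Middle of the probe's square head, the place to grip, on its axis 26 mm above the underside of the collar. The head's sides start within 0.3 rad of parallel to the sides of the box
- probe_tip (a point): The lowest point of the probe, on its axis 100 mm below the underside of the collar. The steel stem is 12 mm in diameter; its last 26 mm are a white ceramic cup of 14 mm diameter (dark band of 15 mm just above it)
- rod: Plain steel feeler rod with a round black ball knob (28 mm diameter), hanging by a like 34 mm collar in the other outer hole of the carrier bar, 100 mm from the probe. Origin: centre of the collar's underside; knob top 40 mm above it. To be left alone
- probe_box: Fixed open grey sheet-steel box, 96 (x) x 184 (y) mm, a white bar 48 mm wide and 6 mm thick lying along y across the middle of its top, the bar's top 122 mm above the table. Three 18 mm holes through the bar at y = -50, 0 and +50 mm, the middle one empty. Origin: centre of the underside, z up. Stands left or right of the cell, turned up to 0.35 rad
- cell: Fixed pressure cell: square steel base and top plates, 116 x 116 mm (top plate z 82 to 94 mm), four tie rods near the corners (nuts, rod ends and a brass bleed screw up to z 105 mm), a clear barrel between, 78 mm outside and 68 mm inside diameter. In the middle of the top plate a steel guide bush of 44 mm outside diameter, z 94 to 104 mm. Origin: centre of the underside, z up
- bore_mouth (a point): Centre of the guide hole's upper mouth, on the cell's axis, 104 mm above the table. The hole is 28 mm in diameter and goes straight down 22 mm, through bush and top plate, into the wide clear barrel
- stone_top (a point): Centre of the upper face of the grey porous stone (61 mm diameter) on the floor of the cell, on the cell's axis, 82 mm below the mouth of the guide hole, 22 mm above the table
- soil_ring: Bystander: steel cutting ring filled with dark soil, 69 mm diameter, 20 mm high, on the table behind the work. Origin: centre of the underside
- syringe: Bystander: white syringe, 138 mm long, lying on the table behind the work. Origin: centre of the underside
- tin: Bystander: round white tin, 56 mm diameter, 36 mm high, on the table behind the work. Origin: centre of the underside
- hex_nut: Bystander: large hexagon nut, 35 x 30 x 14 mm, on the table to the right of the work. Origin: centre of the underside
Mind the look-alikes: they are no part of the job. Leave any green look-alike of the probe alone.

How it is judged:
On the way:
1. the probe is lifted out of the box, its tip clear above the carrier bar (height (world z) of probe_tip above 0.124 m and contact force between probe and probe_box below 0.2 N and contact force between probe and the fingers above 0.5 N), for 0.1 s.
At the end, for the whole second after the job is handed in: The gripper holds the probe still in the guide hole, touching nothing of the cell: tip and collar centre each within 4 mm of the hole's axis, tilt under 0.08 rad, tip 4 to 18 mm above the porous stone; the feeler rod still hangs in its hole (within 10 mm) (horizontal distance between each of probe_tip, probe and bore_mouth below 0.004 m and z of probe_tip in the frame of stone_top between 0.004 and 0.018 m and angle between probe's own z axis and vertical below 0.08 rad and contact force between probe and the fingers above 0.5 N and contact force between probe and cell below 0.1 N and linear speed of probe below 0.01 m/s and distance of rod from where it was at the start of the episode below 0.01 m); the arm keeps its last pose, push and grip.
It fails at once if the probe touches the cell (bush, bore wall, stone or any other part) with more than 0.5 N (contact force between probe and cell above 0.5 N).
It fails at once if the feeler rod is shifted by more than 20 mm (distance of rod from where it was at the start of the episode above 0.02 m).
It fails at once if a bystander (soil ring, syringe, tin or nut) is shifted by more than 20 mm (distance of any of soil_ring, syringe, tin, hex_nut from where it was at the start of the episode above 0.02 m).
It also fails if it takes over 48 s, if anything falls off the work surface, if the arm or the gripper's body presses on something with over 40 N, if the wrist force passes 120 N, or if a joint passes its speed limit or range.

## Working session

There is one attempt and no reset: what is moved stays moved. The work goes in short steps, Python scripts to look and compute and a tool call to move; the robot and the scene stay as the last step left them, time stands still between calls to the robot, and variables do not carry over. Pictures are saved under pics/ and viewed, about 8 in all and at most 12, crops included, and the job is handed in when it is done.

Besides the shell and the picture viewer there is one more tool, called by a JSON object that holds its "fn" and its "kwargs", one argument or row to a line. play_rows: Moves the arm, as the interface text tells. Shift numbers are shares of 2.5 cm and turn numbers shares of 90 degrees, none past 1 either way. Its arguments: {"type":"object","properties":{"targets":{"type":"array"},"newtons":{"type":"number"}},"required":["targets"]}

```bash
mkdir -p pics; ls; python3 - <<'E'
from bench import *
import cv2
s=get_state();print(s);print(grip_point_offset if not callable(grip_point_offset) else grip_point_offset())
for n in("scene","top","wrist"):
    print(n,calibration(n)); 
a=get_image("scene");b=get_image("top")
cv2.imwrite("pics/scene0.png",a);cv2.imwrite("pics/top0.png",b)
E
```

```text
pics
{'time': 0.0, 'joint_positions': array([ 1.17211722,  0.32180188, -0.07008542,  1.45169407,  0.02262494,
        1.37079704, -0.05689528]), 'qd': array([ 0.00058556, -0.00036147,  0.00100532,  0.00207182,  0.00055793,
       -0.00174888, -0.00017144]), 'joint_torque': array([-5.31927362e-04, -4.91290998e+01, -4.03769799e-01, -3.12535357e+01,
       -6.38032285e-02,  4.36724047e-02,  1.41085875e-04]), 'position': array([ 0.26047197, -0.59491434,  0.22146567]), 'tool_rot': array([ 0.90095731,  1.37838082, -0.89940924]), 'ft_force': array([-0.45316937,  0.2066326 ,  0.38748102]), 'torque': array([ 0.00865093, -0.0471242 ,  0.00583797]), 'grip_width': 0.9994929012512609}
0.0187
scene {'fx': 445.021356293885, 'fy': 445.021356293885, 'cx': 318.10425263501804, 'cy': 243.54865378712412, 'dist_coeffs': array([-0.01926248,  0.        ,  0.        ,  0.        ,  0.        ]), 'rvec': array([ 0.72105995, -2.31095383,  1.48845767]), 'tvec': array([0.41412274, 0.24079358, 0.64502949])}
top {'fx': 568.3652554348834, 'fy': 568.3652554348834, 'cx': 315.20963976309116, 'cy': 245.10676626218805, 'dist_coeffs': array([-0.01991041,  0.        ,  0.        ,  0.        ,  0.        ]), 'rvec': array([ 2.12834271, -2.13506303,  0.13504285]), 'tvec': array([-0.0281348 ,  0.55718054,  1.21185249])}
wrist {'fx': 366.5584686530409, 'fy': 366.5584686530409, 'cx': 319.0807079041168, 'cy': 243.38987531670134, 'dist_coeffs': array([0.00811694, 0.        , 0.        , 0.        , 0.        ]), 'hand_eye': array([[ 6.38124009e-04, -2.46269371e-01,  9.69201212e-01,
        -1.62844416e-01],
       [ 1.52056003e-04, -9.69201374e-01, -2.46269512e-01,
         6.60499356e-02],
       [ 9.99999785e-01,  3.04523350e-04, -5.81023930e-04,
        -2.22852066e-05],
       [ 0.00000000e+00,  0.00000000e+00,  0.00000000e+00,
         1.00000000e+00]])}
```

View pics/scene0.png

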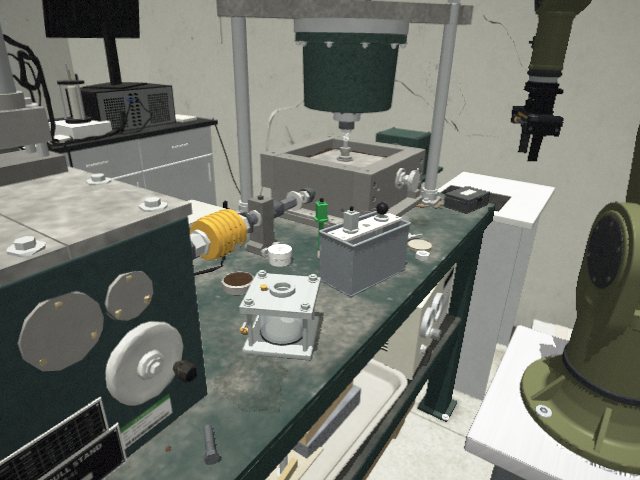

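View pics/top0.png

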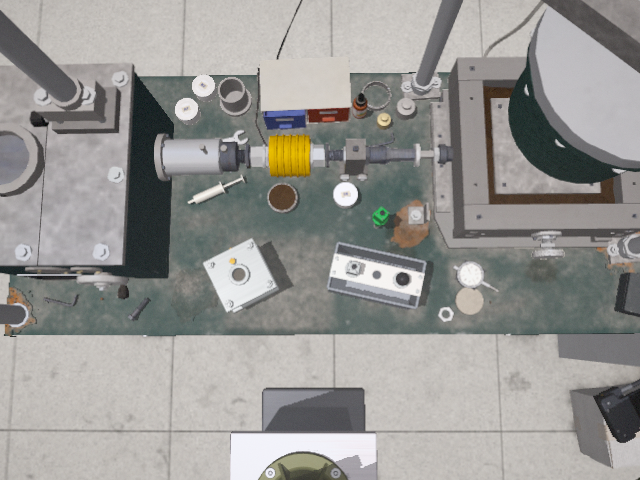

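The scene view shows the cell left of centre at (282,310) and the box at (365,245). The green look-alike stands behind the box. In the top view the probe head is at about (354,267), the rod knob at (402,279) and the cell hole at (239,274).

```bash
cat > h.py <<'E'
from bench import *
import cv2, numpy as np
from scipy.spatial.transform import Rotation as R
def ray(n,px,st=None):
    c=calibration(n);K=np.array([[c['fx'],0,c['cx']],[0,c['fy'],c['cy']],[0,0,1]])
    u=cv2.undistortPoints(np.array(px,float).reshape(-1,1,2),K,c['dist_coeffs']).reshape(-1,2)
    d=np.c_[u,np.ones(len(u))]
    if n=='wrist':
        st=st or get_state();H=np.array(c['hand_eye']);Rt=R.from_rotvec(st['tool_rot']).as_matrix()
        return Rt@H[:3,3]+st['position'],(Rt@H[:3,:3]@d.T).T
    Rm=cv2.Rodrigues(c['rvec'])[0]
    return -Rm.T@c['tvec'],(Rm.T@d.T).T
def onz(n,px,z,st=None):
    o,d=ray(n,px,st);return o+d*((z-o[2])/d[:,2])[:,None]
def proj(n,P,st=None):
    c=calibration(n);K=np.array([[c['fx'],0,c['cx']],[0,c['fy'],c['cy']],[0,0,1]])
    P=np.array(P,float).reshape(-1,3)
    if n=='wrist':
        st=st or get_state();H=np.array(c['hand_eye']);Rt=R.from_rotvec(st['tool_rot']).as_matrix()
        Rw=Rt@H[:3,:3];o=Rt@H[:3,3]+st['position'];rv=cv2.Rodrigues(Rw.T)[0];tv=-Rw.T@o
    else: rv,tv=c['rvec'],c['tvec']
    return cv2.projectPoints(P,rv,tv,K,np.array(c['dist_coeffs']))[0].reshape(-1,2)
def steps(target,rot=None):
    s=get_state();Rt=R.from_rotvec(s['tool_rot']);print('tool axes in world (cols)\n',Rt.as_matrix().round(3))
    print('shift in tool axes, units:',(Rt.inv().apply(np.array(target)-s['position'])/.025).round(3))
    if rot is not None: print('turn units',((Rt.inv()*rot).as_rotvec()/(np.pi/2)).round(4))
E
python3 - <<'E'
from h import *
s=get_state();print(R.from_rotvec(s['tool_rot']).as_matrix().round(3))
print('cell bore',onz('top',[[239,274]],.104))
print('probe stub, rod knob',onz('top',[[354,267]],.175),onz('top',[[402,279]],.162))
print('hole mid',onz('top',[[376,275]],.122))
a=cv2.imread('pics/top0.png')[232:318,200:440]
cv2.imwrite('pics/crop.png',cv2.resize(a,None,fx=3.3,fy=3.3,interpolation=cv2.INTER_CUBIC))
E
```

```text
[[-0.001  0.916  0.401]
 [ 0.002  0.401 -0.916]
 [-1.    -0.    -0.002]]
cell bore [[0.48744413 0.12772986 0.104     ]]
probe stub, rod knob [[ 0.49317487 -0.10889532  0.175     ]] [[ 0.47049815 -0.20352744  0.162     ]]
hole mid [[ 0.48252955 -0.15591197  0.122     ]]
```

View pics/crop.png

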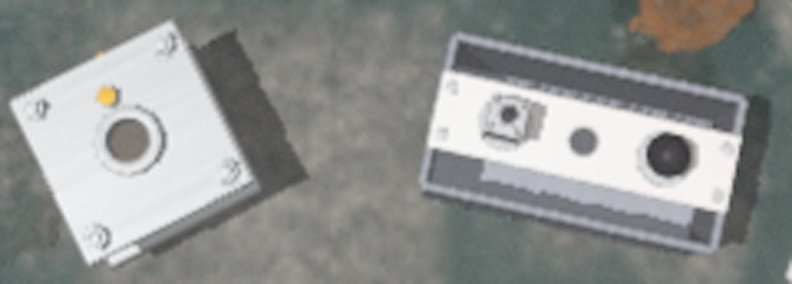

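The crop shows the cell bush at about (133,140), the square metal head at (507,115), the empty hole at (583,140) and the black knob at (668,152). I'll rise first and turn the jaws to close across the bar (along the box's x).

{"fn": "play_rows", "kwargs": {
  "targets": [
    {"claw": 0, "linear": [-0.3, 0, 0], "rotation": [-0.073, 0, 0]},
    {"claw": 0, "linear": [-0.3, 0, 0], "rotation": [-0.073, 0, 0]},
    {"claw": 0, "linear": [-0.3, 0, 0], "rotation": [-0.073, 0, 0]},
    {"claw": 0, "linear": [-0.3, 0, 0], "rotation": [-0.073, 0, 0]},
    {"claw": 0, "linear": [-0.3, 0, 0], "rotation": [-0.073, 0, 0]},
    {"claw": 0, "linear": [-0.3, 0, 0], "rotation": [-0.073, 0, 0]},
    {"claw": 0, "linear": [0, 0, 0], "rotation": [-0.073, 0, 0]},
    {"claw": 0, "linear": [0, 0, 0], "rotation": [-0.073, 0, 0]},
    {"claw": 0, "linear": [0, 0, 0], "rotation": [0, 0, 0]}
  ]
}}

```text
time: 0.85
position: [0.2593, -0.5923, 0.2621]
tool_rot: [0.163, 1.572, -0.145]
ft_force: [0.5, 0.3, -0.4]
grip_width: 1.003
```

```bash
python3 - <<'E'
from h import *
steps([.48,-.13,.27]);s=get_state();print(s['position'],s['joint_positions'].round(2))
E
```

```text
tool axes in world (cols)
 [[-0.006  0.194  0.981]
 [ 0.012  0.981 -0.194]
 [-1.     0.011 -0.008]]
shift in tool axes, units: [-0.142 19.859  5.062]
[ 0.25931829 -0.59232511  0.26207941] [ 1.27  0.32 -0.19  1.38  0.06  1.46  0.88]
```

{"fn": "play_rows", "kwargs": {
  "targets": [
    {"claw": 0, "linear": [0, 1, 0.25], "rotation": [0, 0, 0]},
    {"claw": 0, "linear": [0, 1, 0.25], "rotation": [0, 0, 0]},
    {"claw": 0, "linear": [0, 1, 0.25], "rotation": [0, 0, 0]},
    {"claw": 0, "linear": [0, 1, 0.25], "rotation": [0, 0, 0]},
    {"claw": 0, "linear": [0, 1, 0.25], "rotation": [0, 0, 0]},
    {"claw": 0, "linear": [0, 1, 0.25], "rotation": [0, 0, 0]},
    {"claw": 0, "linear": [0, 1, 0.25], "rotation": [0, 0, 0]},
    {"claw": 0, "linear": [0, 1, 0.25], "rotation": [0, 0, 0]},
    {"claw": 0, "linear": [0, 1, 0.25], "rotation": [0, 0, 0]},
    {"claw": 0, "linear": [0, 1, 0.25], "rotation": [0, 0, 0]}
  ]
}}

```text
time: 1.68
position: [0.3705, -0.3561, 0.2573]
tool_rot: [0.207, 1.578, -0.181]
ft_force: [-0.5, 0.4, -0.3]
grip_width: 1.005
```

{"fn": "play_rows", "kwargs": {
  "targets": [
    {"claw": 0, "linear": [0, 1, 0.25], "rotation": [0, 0, 0]},
    {"claw": 0, "linear": [0, 1, 0.25], "rotation": [0, 0, 0]},
    {"claw": 0, "linear": [0, 1, 0.25], "rotation": [0, 0, 0]},
    {"claw": 0, "linear": [0, 1, 0.25], "rotation": [0, 0, 0]},
    {"claw": 0, "linear": [0, 1, 0.25], "rotation": [0, 0, 0]},
    {"claw": 0, "linear": [0, 1, 0.25], "rotation": [0, 0, 0]},
    {"claw": 0, "linear": [0, 1, 0.25], "rotation": [0, 0, 0]},
    {"claw": 0, "linear": [0, 1, 0.25], "rotation": [0, 0, 0]},
    {"claw": 0, "linear": [0, 0, 0], "rotation": [0, 0, 0]}
  ]
}}

```text
time: 2.43
position: [0.474, -0.1585, 0.257]
tool_rot: [0.231, 1.579, -0.199]
ft_force: [-0.2, 0.9, 0.5]
grip_width: 1.001
```

```bash
python3 - <<'E'
from h import *
steps([.49,-.11,.27]);s=get_state();print(s['position'],s['joint_positions'].round(2))
print(proj('wrist',[[.493,-.109,.175],[.47,-.2035,.162]]))
cv2.imwrite('pics/w1.png',get_image('wrist'))
E
```

```text
tool axes in world (cols)
 [[-0.016  0.27   0.963]
 [ 0.023  0.963 -0.27 ]
 [-1.     0.018 -0.021]]
shift in tool axes, units: [-0.487  2.048  0.081]
[ 0.47404702 -0.15848045  0.25697458] [ 0.84  0.03 -0.56  1.73 -0.    1.41  0.  ]
[[330.42570445 174.03864524]
 [333.74841724 304.27269785]]
```

View pics/w1.png

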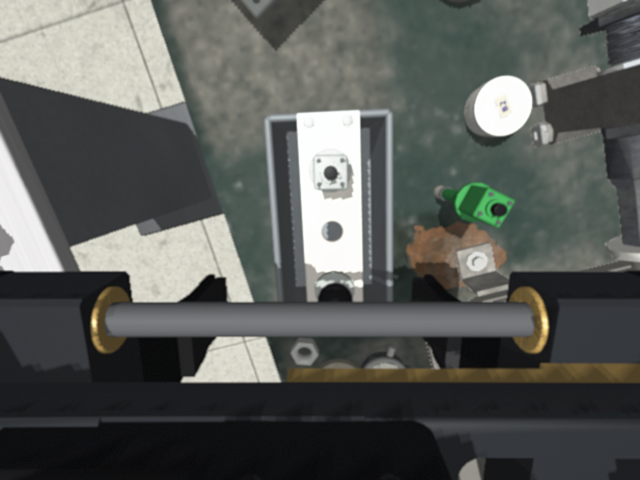

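Wrist view: the stub is at (330,173), where I projected it at (330,174). The head is almost aligned with the tool, and the empty hole is at (331,231). I'll take a close crop to get the head's yaw.

```bash
python3 - <<'E'
from h import *
im=cv2.imread('pics/w1.png')[140:210,290:370]
cv2.imwrite('pics/c1.png',cv2.resize(im,None,fx=8,fy=8,interpolation=cv2.INTER_CUBIC))
E
```

```text
(no output)
```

View pics/c1.png

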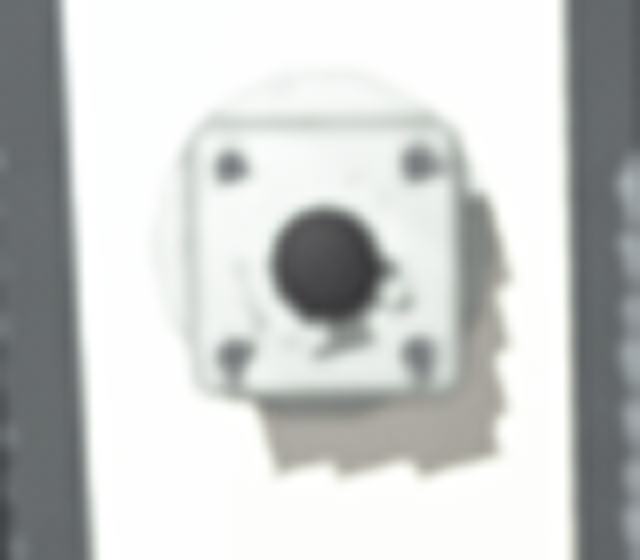

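The crop shows the four head screws at (230,166), (419,162), (235,355) and (419,355), with the stub centre at (326,265).

```bash
python3 - <<'E'
from h import *
s=get_state()
p=np.array([[230,166],[419,162],[235,355],[419,355]])/8+[290,140]
q=onz('wrist',p,.164,s);print(q.round(4),q.mean(0).round(4))
for a,b in((0,1),(2,3),(2,0),(3,1)):
    v=q[b]-q[a];print(np.degrees(np.arctan2(v[1],v[0])))
print('stub',onz('wrist',[[330.8,173.1]],.175,s), 'top cam',onz('top',[[353.7,266.5]],.175))
yaw=np.mean([np.arctan2(*(q[1]-q[0])[[1,0]]),np.arctan2(*(q[3]-q[2])[[1,0]]),np.arctan2(*(q[0]-q[2])[[1,0]])-np.pi/2,np.arctan2(*(q[1]-q[3])[[1,0]])-np.pi/2]);print('yaw',yaw)
z=np.array([np.cos(yaw),np.sin(yaw),0]);x=np.array([0,0,-1.]);Rd=R.from_matrix(np.c_[x,np.cross(z,x),z])
c=q.mean(0);steps([c[0],c[1],.21],Rd)
Rt=Rd.as_matrix();print('units after turn',(Rt.T@(np.array([c[0],c[1],.21])-s['position'])/.025).round(3))
E
```

```text
[[ 0.4864 -0.1015  0.164 ]
 [ 0.502  -0.1055  0.164 ]
 [ 0.4825 -0.117   0.164 ]
 [ 0.4979 -0.1213  0.164 ]] [ 0.4922 -0.1113  0.164 ]
-14.551100284127864
-15.652217057095598
75.8024087978427
75.10986087866837
stub [[ 0.49220474 -0.11122719  0.175     ]] top cam [[ 0.49415989 -0.10832101  0.175     ]]
yaw -0.2587059996765315
tool axes in world (cols)
 [[-0.017  0.272  0.962]
 [ 0.021  0.962 -0.271]
 [-1.     0.016 -0.022]]
shift in tool axes, units: [1.898 2.096 0.246]
turn units [-0.0104 -0.014  -0.0101]
units after turn [1.87  2.122 0.239]
```

{"fn": "play_rows", "kwargs": {
  "targets": [
    {"claw": 0, "linear": [0, 0.5, 0.06], "rotation": [-0.01, -0.014, -0.01]},
    {"claw": 0, "linear": [0, 0.55, 0.06], "rotation": [0, 0, 0]},
    {"claw": 0, "linear": [0, 0.5, 0.06], "rotation": [0, 0, 0]},
    {"claw": 0, "linear": [0, 0.55, 0.06], "rotation": [0, 0, 0]},
    {"claw": 0, "linear": [0.6, 0, 0], "rotation": [0, 0, 0]},
    {"claw": 0, "linear": [0.6, 0, 0], "rotation": [0, 0, 0]},
    {"claw": 0, "linear": [0.6, 0, 0], "rotation": [0, 0, 0]},
    {"claw": 0, "linear": [0, 0, 0], "rotation": [0, 0, 0]}
  ]
}}

```text
time: 3.15
position: [0.4908, -0.1153, 0.2094]
tool_rot: [0.216, 1.556, -0.227]
ft_force: [-0.7, 0.0, -0.8]
grip_width: 1.0
```

```bash
cat >> h.py <<'E'
def down(yaw):
    z=np.array([np.cos(yaw),np.sin(yaw),0]);x=np.array([0,0,-1.]);return R.from_matrix(np.c_[x,np.cross(z,x),z])
E
python3 - <<'E'
from h import *
s=get_state();print(s['position'])
im=get_image('wrist');cv2.imwrite('pics/w2.png',im)
print(proj('wrist',[[.4922,-.1113,.175],[.4922,-.1113,.164],[.4942,-.1083,.175]],s))
steps([.4922,-.1113,.131],down(-.2587))
g=cv2.cvtColor(im,cv2.COLOR_BGR2GRAY);u,v=proj('wrist',[[.4922,-.1113,.175]],s)[0].astype(int)
cr=g[v-30:v+30,u-30:u+30];n,l,st,ce=cv2.connectedComponentsWithStats((cr<110).astype(np.uint8));print([(st[i,4],ce[i]+[u-30,v-30]) for i in range(1,n) if st[i,4]>15])
cv2.imwrite('pics/c2.png',cv2.resize(im[v-50:v+50,u-60:u+60],None,fx=5,fy=5,interpolation=cv2.INTER_CUBIC))
E
```

```text
[ 0.49079923 -0.11528312  0.20940082]
[[320.66265451 263.97156566]
 [320.50997923 258.28193026]
 [322.60570817 258.12201372]]
tool axes in world (cols)
 [[ 0.004  0.278  0.96 ]
 [-0.008  0.96  -0.278]
 [-1.    -0.006  0.006]]
shift in tool axes, units: [ 3.192  0.186 -0.037]
turn units [-0.0149  0.0036  0.004 ]
[(np.int32(221), array([321.15384615, 256.35746606]))]
```

View pics/c2.png

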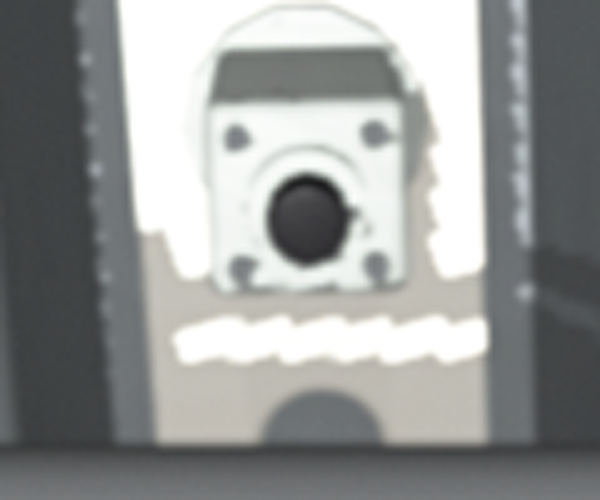

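The crop shows the head square in view, with its stub at about px (321.6,257). That sits 7 px off the earlier estimate and agrees with the top camera. I'll refine the position from here.

```bash
python3 - <<'E'
from h import *
s=get_state()
p=np.array([[236,138],[376,133],[242,268],[376,266]])/5+[260,213]
q=onz('wrist',p,.164,s);print(q.mean(0).round(4),onz('wrist',[[321.5,257]],.175,s).round(4))
for a,b in((0,1),(2,3),(2,0),(3,1)):
    v=q[b]-q[a];print(np.degrees(np.arctan2(v[1],v[0])).round(1),np.linalg.norm(v).round(4))
c=q.mean(0);steps([c[0],c[1],.1315],down(-.26))
E
```

```text
[ 0.4943 -0.1091  0.164 ] [[ 0.4944 -0.1081  0.175 ]]
-14.1 0.0165
-15.4 0.0161
75.9 0.0161
74.5 0.0164
tool axes in world (cols)
 [[ 0.004  0.278  0.96 ]
 [-0.008  0.96  -0.278]
 [-1.    -0.006  0.006]]
shift in tool axes, units: [3.172 0.292 0.018]
turn units [-0.0141  0.0036  0.004 ]
```

{"fn": "play_rows", "kwargs": {
  "targets": [
    {"claw": 0, "linear": [0, 0.3, 0.02], "rotation": [-0.012, 0.004, 0.004]},
    {"claw": 0, "linear": [0, 0, 0], "rotation": [0, 0, 0]},
    {"claw": 0.2, "linear": [0.5, 0, 0], "rotation": [0, 0, 0]},
    {"claw": 0.3, "linear": [0.5, 0, 0], "rotation": [0, 0, 0]},
    {"claw": 0.3, "linear": [0.5, 0, 0], "rotation": [0, 0, 0]},
    {"claw": 0.3, "linear": [0.5, 0, 0], "rotation": [0, 0, 0]},
    {"claw": 0.3, "linear": [0.5, 0, 0], "rotation": [0, 0, 0]},
    {"claw": 0.3, "linear": [0, 0, 0], "rotation": [0, 0, 0]}
  ]
}}

```text
time: 3.87
position: [0.4975, -0.1102, 0.1487]
tool_rot: [0.208, 1.552, -0.211]
ft_force: [-0.6, 0.1, 0.3]
grip_width: 0.713
```

```bash
python3 - <<'E'
from h import *
steps([.4943,-.1087,.1315],down(-.26));print(get_state()['position'])
E
```

```text
tool axes in world (cols)
 [[ 0.008  0.265  0.964]
 [-0.003  0.964 -0.265]
 [-1.    -0.001  0.009]]
shift in tool axes, units: [ 0.688  0.025 -0.145]
turn units [-0.0049  0.0056  0.0005]
[ 0.49749818 -0.11019921  0.14872777]
```

{"fn": "play_rows", "kwargs": {
  "targets": [
    {"claw": 0.3, "linear": [0.35, 0.02, -0.14], "rotation": [-0.004, 0.005, 0]},
    {"claw": 0.3, "linear": [0.33, 0, 0], "rotation": [0, 0, 0]},
    {"claw": 0.3, "linear": [0, 0, 0], "rotation": [0, 0, 0]}
  ]
}}

```text
time: 4.12
position: [0.4945, -0.109, 0.1308]
tool_rot: [0.204, 1.56, -0.206]
ft_force: [0.3, 0.4, 0.3]
grip_width: 0.704
```

```bash
python3 - <<'E'
from h import *
steps([.4943,-.1087,.1315],down(-.26))
for i in range(3):
  s=get_state();print(s['position'],s['tool_rot'],s['ft_force'])
E
```

```text
tool axes in world (cols)
 [[ 0.001  0.258  0.966]
 [-0.001  0.966 -0.258]
 [-1.    -0.001  0.001]]
shift in tool axes, units: [-0.027  0.009 -0.012]
turn units [-0.0009  0.0009  0.0005]
[ 0.49454766 -0.10898715  0.13081399] [ 0.20438861  1.55975236 -0.20600447] [0.30900755 0.38244459 0.25767785]
[ 0.49454766 -0.10898715  0.13081399] [ 0.20438861  1.55975236 -0.20600447] [0.30900755 0.38244459 0.25767785]
[ 0.49454766 -0.10898715  0.13081399] [ 0.20438861  1.55975236 -0.20600447] [0.30900755 0.38244459 0.25767785]
```

Well placed. Closing with a 25 N grip.

{"fn": "play_rows", "kwargs": {
  "targets": [
    {"claw": 0.6, "linear": [0, 0, 0], "rotation": [0, 0, 0]},
    {"claw": 0.7, "linear": [0, 0, 0], "rotation": [0, 0, 0]},
    {"claw": 0.8, "linear": [0, 0, 0], "rotation": [0, 0, 0]},
    {"claw": 1, "linear": [0, 0, 0], "rotation": [0, 0, 0]},
    {"claw": 1, "linear": [0, 0, 0], "rotation": [0, 0, 0]},
    {"claw": 1, "linear": [0, 0, 0], "rotation": [0, 0, 0]},
    {"claw": 1, "linear": [0, 0, 0], "rotation": [0, 0, 0]},
    {"claw": 1, "linear": [0, 0, 0], "rotation": [0, 0, 0]}
  ],
  "newtons": 25
}}

```text
time: 4.78
position: [0.4959, -0.1093, 0.1327]
tool_rot: [0.204, 1.556, -0.207]
ft_force: [0.4, 0.0, -1.3]
grip_width: 0.275
```

{"fn": "play_rows", "kwargs": {
  "targets": [
    {"claw": 1, "linear": [-0.3, 0, 0], "rotation": [0, 0, 0]},
    {"claw": 1, "linear": [-0.5, 0, 0], "rotation": [0, 0, 0]},
    {"claw": 1, "linear": [-0.6, 0, 0], "rotation": [0, 0, 0]},
    {"claw": 1, "linear": [-0.6, 0, 0], "rotation": [0, 0, 0]},
    {"claw": 1, "linear": [-0.6, 0, 0], "rotation": [0, 0, 0]},
    {"claw": 1, "linear": [-0.6, 0, 0], "rotation": [0, 0, 0]},
    {"claw": 1, "linear": [-0.6, 0, 0], "rotation": [0, 0, 0]},
    {"claw": 1, "linear": [-0.6, 0, 0], "rotation": [0, 0, 0]},
    {"claw": 1, "linear": [-0.6, 0, 0], "rotation": [0, 0, 0]},
    {"claw": 1, "linear": [-0.5, 0, 0], "rotation": [0, 0, 0]}
  ]
}}

```text
time: 5.62
position: [0.4922, -0.108, 0.2745]
tool_rot: [0.205, 1.564, -0.204]
ft_force: [0.1, 0.1, -1.5]
grip_width: 0.274
```

{"fn": "play_rows", "kwargs": {
  "targets": [
    {"claw": 1, "linear": [-0.4, 0, 0], "rotation": [0, 0, 0]},
    {"claw": 1, "linear": [-0.3, 0, 0], "rotation": [0, 0, 0]},
    {"claw": 1, "linear": [0, 0, 0], "rotation": [0, 0, 0]},
    {"claw": 1, "linear": [0, 0, 0], "rotation": [0, 0, 0]}
  ]
}}

```text
time: 5.95
position: [0.4933, -0.1079, 0.2968]
tool_rot: [0.203, 1.56, -0.205]
ft_force: [-0.2, 0.5, -2.0]
grip_width: 0.272
```

```bash
python3 - <<'E'
from h import *
s=get_state();print(s['position'],s['grip_width'],s['ft_force'])
steps([.4874,.1277,.285],down(-.26))
im=get_image('scene');cv2.imwrite('pics/s2.png',im)
o=s['position']-[0,0,.0077];print(proj('scene',[o,o-[0,0,.1],o+[0,0,.05],[.4874,.1277,.104]]))
cv2.imwrite('pics/c3.png',cv2.resize(im[110:360,220:460],None,fx=2.4,fy=2.4,interpolation=cv2.INTER_CUBIC))
E
```

```text
[ 0.49327832 -0.10786281  0.29680499] 0.2716052435415154 [-0.23411819  0.53923372 -2.00087621]
tool axes in world (cols)
 [[ 0.001  0.257  0.966]
 [-0.001  0.966 -0.257]
 [-1.    -0.001  0.002]]
shift in tool axes, units: [ 0.461  9.046 -2.648]
turn units [0.0002 0.0011 0.0004]
[[355.05924937 149.23979013]
 [352.37056537 198.76100522]
 [356.49603325 122.65977209]
 [282.78875995 284.11802528]]
```

View pics/c3.png

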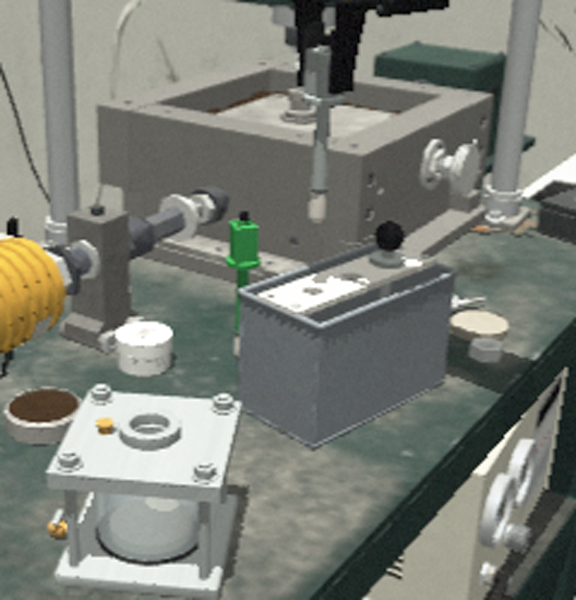

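The probe hangs upright in the gripper. The tip is at scene px (352.5,200.8), clear of the bar, and the rod is undisturbed. Next I carry it over to the cell.

{"fn": "play_rows", "kwargs": {
  "targets": [
    {"claw": 1, "linear": [0, 0.4, -0.12], "rotation": [0, 0, 0]},
    {"claw": 1, "linear": [0, 0.6, -0.18], "rotation": [0, 0, 0]},
    {"claw": 1, "linear": [0, 0.8, -0.24], "rotation": [0, 0, 0]},
    {"claw": 1, "linear": [0, 0.8, -0.24], "rotation": [0, 0, 0]},
    {"claw": 1, "linear": [0, 0.8, -0.24], "rotation": [0, 0, 0]},
    {"claw": 1, "linear": [0, 0.8, -0.24], "rotation": [0, 0, 0]},
    {"claw": 1, "linear": [0, 0.8, -0.24], "rotation": [0, 0, 0]},
    {"claw": 1, "linear": [0, 0.8, -0.24], "rotation": [0, 0, 0]},
    {"claw": 1, "linear": [0, 0.6, -0.18], "rotation": [0, 0, 0]},
    {"claw": 1, "linear": [0, 0.4, -0.12], "rotation": [0, 0, 0]}
  ]
}}

```text
time: 6.83
position: [0.4812, 0.0813, 0.2877]
tool_rot: [0.208, 1.575, -0.206]
ft_force: [-0.1, -0.6, -1.5]
grip_width: 0.275
```

{"fn": "play_rows", "kwargs": {
  "targets": [
    {"claw": 1, "linear": [0, 0.6, -0.18], "rotation": [0, 0, 0]},
    {"claw": 1, "linear": [0, 0.4, -0.12], "rotation": [0, 0, 0]},
    {"claw": 1, "linear": [0, 0, 0], "rotation": [0, 0, 0]},
    {"claw": 1, "linear": [0, 0, 0], "rotation": [0, 0, 0]}
  ]
}}

```text
time: 7.17
position: [0.4764, 0.1155, 0.2848]
tool_rot: [0.201, 1.582, -0.198]
ft_force: [0.7, -0.4, -2.0]
grip_width: 0.275
```

```bash
python3 - <<'E'
from h import *
s=get_state();print(s['position'],s['grip_width'],s['ft_force'],s['joint_positions'].round(2))
steps([.4874,.1277,.285],down(-.26))
im=get_image('wrist');cv2.imwrite('pics/w3.png',im)
print(proj('wrist',[[.4874,.1277,.104]],s))
cv2.imwrite('pics/w3c.png',im)
E
```

```text
[0.47635787 0.11548828 0.28481603] 0.2745156866344232 [ 0.65928218 -0.43529444 -2.03807892] [ 0.57 -0.   -0.84  1.7  -0.01  1.46 -0.52]
tool axes in world (cols)
 [[-0.02   0.251  0.968]
 [ 0.004  0.968 -0.251]
 [-1.    -0.001 -0.02 ]]
shift in tool axes, units: [-0.014  0.584  0.305]
turn units [ 0.004  -0.013   0.0007]
[[331.9641696  206.93269413]]
```

View pics/w3.png

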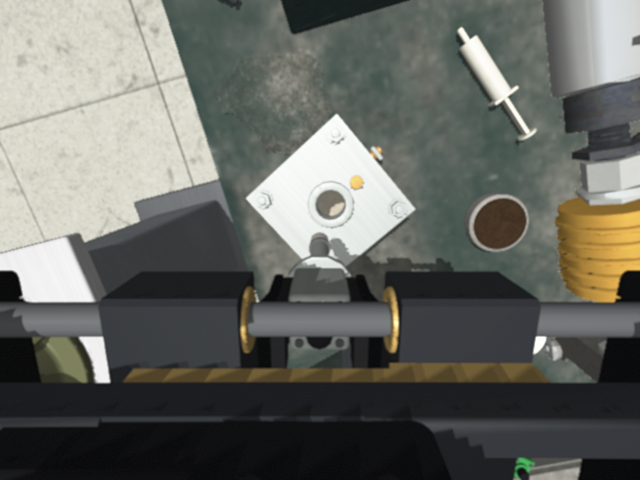

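The wrist view shows the ceramic tip at about (319,242) and the bore at about (330,204), so the two can be compared directly in one picture. I'll straighten the tool and shift over the bore.

{"fn": "play_rows", "kwargs": {
  "targets": [
    {"claw": 1, "linear": [0, 0.3, 0.15], "rotation": [0.003, -0.013, 0]},
    {"claw": 1, "linear": [0, 0.2, 0.1], "rotation": [0, 0, 0]},
    {"claw": 1, "linear": [0, 0, 0], "rotation": [0, 0, 0]},
    {"claw": 1, "linear": [0, 0, 0], "rotation": [0, 0, 0]}
  ]
}}

```text
time: 7.55
position: [0.4865, 0.1246, 0.284]
tool_rot: [0.205, 1.56, -0.208]
ft_force: [-0.2, -0.5, -1.3]
grip_width: 0.277
```

```bash
python3 - <<'E'
from h import *
s=get_state();print(s['position'],s['grip_width'],s['ft_force'])
steps([.4874,.1277,.285],down(-.26))
im=get_image('wrist');cv2.imwrite('pics/w4.png',im)
print(proj('wrist',[[.4874,.1277,.104]],s))
w=cv2.resize(im[170:290,270:390],None,fx=4.6,fy=4.6,interpolation=cv2.INTER_CUBIC)
t=cv2.imread('pics/top0.png')[254:294,219:259];t=cv2.resize(t,(240,240),interpolation=cv2.INTER_CUBIC)
out=np.zeros((552,800,3),np.uint8);out[:552,:552]=w;out[:240,556:796]=t
sc=get_image('scene');cv2.imwrite('pics/s4.png',sc)
c=sc[110:300,250:330];c=cv2.resize(c,(128*1,304))
out[245:549,600:728]=c
cv2.imwrite('pics/c4.png',out)
E
```

```text
[0.48649502 0.12457049 0.28398525] 0.27657565253842703 [-0.21766823 -0.51701134 -1.29351315]
tool axes in world (cols)
 [[ 0.001  0.26   0.966]
 [-0.002  0.966 -0.26 ]
 [-1.    -0.002  0.001]]
shift in tool axes, units: [-0.041  0.13   0.002]
turn units [-0.002   0.0009  0.0012]
[[319.74075297 218.72724657]]
```

View pics/c4.png

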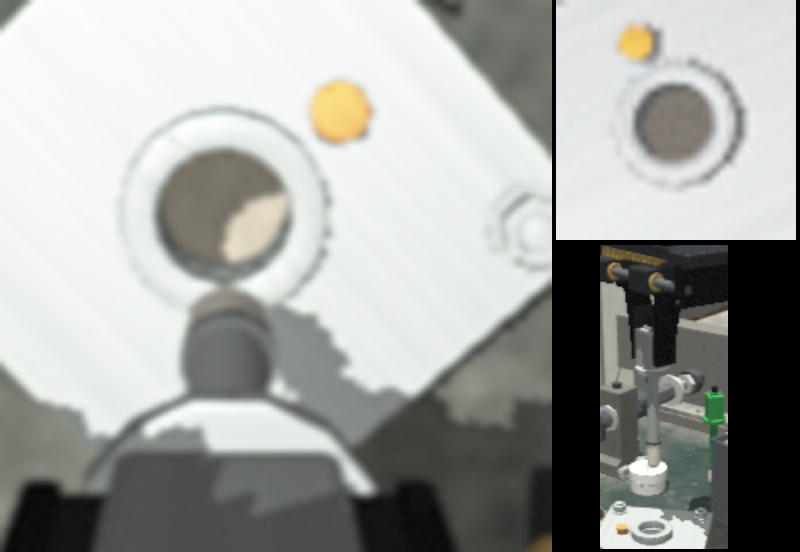

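The wrist crop shows the bore rim centred at (223.5,213), which is px (318.1,215.8). The ceramic tip's end is at (229.5,285), px (319.4,231.5), and the stem and collar are centred on x≈230. The top crop puts the bore at (674.5,122), px (238.3,273.9).

```bash
python3 - <<'E'
from h import *
s=get_state();Rt=R.from_rotvec(s['tool_rot']);f=lambda p:p/4.6+[270,170]-.5+.5/4.6
b=onz('wrist',[f(np.array([223.5,213.]))],.104,s)[0];bt=onz('top',[[238.3,273.9]],.104)[0]
print('bore wrist',b.round(4),'top',bt.round(4),'in tool mm',(Rt.inv().apply([b-s['position'],bt-s['position']])*1e3).round(1))
print('cam scene',ray('scene',[[0,0]])[0].round(3),'top',ray('top',[[0,0]])[0].round(3))
for L in(.088,.091,.094):
    z=s['position'][2]-L
    for n,c in(('tip silhouette',[229.5,285]),('band/ceramic front',[229.5,318])):
        zz=z if n[0]=='t' else z+.026
        print(L,n,(Rt.inv().apply(onz('wrist',[f(np.array(c))],zz,s)[0]-s['position'])*1e3).round(1))
    print('axis+7 px',proj('wrist',[s['position']+Rt.apply([L,.007,0])],s), 'scene tip',proj('scene',[s['position']+Rt.apply([L,0,0])]))
im=cv2.imread('pics/s4.png');w=cv2.imread('pics/w4.png')
a=cv2.resize(im[180:300,250:320],None,fx=5,fy=5,interpolation=cv2.INTER_CUBIC)
b=cv2.resize(w[215:265,295:345],None,fx=9,fy=9,interpolation=cv2.INTER_CUBIC)
o=np.zeros((600,800,3),np.uint8);o[:,:350]=a;o[:450,350:]=b;cv2.imwrite('pics/c5.png',o)
E
```

```text
bore wrist [0.4867 0.1303 0.104 ] top [0.4877 0.1292 0.104 ] in tool mm [[180.    6.3  -1.7]
 [180.    5.4  -0.4]]
cam scene [0.081 0.639 0.481] top [ 0.369 -0.06   1.281]
0.088 tip silhouette [88.  11.3 -0.5]
0.088 band/ceramic front [62.  12.4 -0.5]
axis+7 px [[320.23427439 237.59416175]] scene tip [[283.83027688 233.37955847]]
0.091 tip silhouette [91.  10.7 -0.5]
0.091 band/ceramic front [65.  11.7 -0.5]
axis+7 px [[320.22163978 236.62123527]] scene tip [[283.85507151 235.09419535]]
0.094 tip silhouette [94.  10.  -0.5]
0.094 band/ceramic front [68.  11.  -0.5]
axis+7 px [[320.20928405 235.66977386]] scene tip [[283.87979812 236.80278539]]
```

View pics/c5.png

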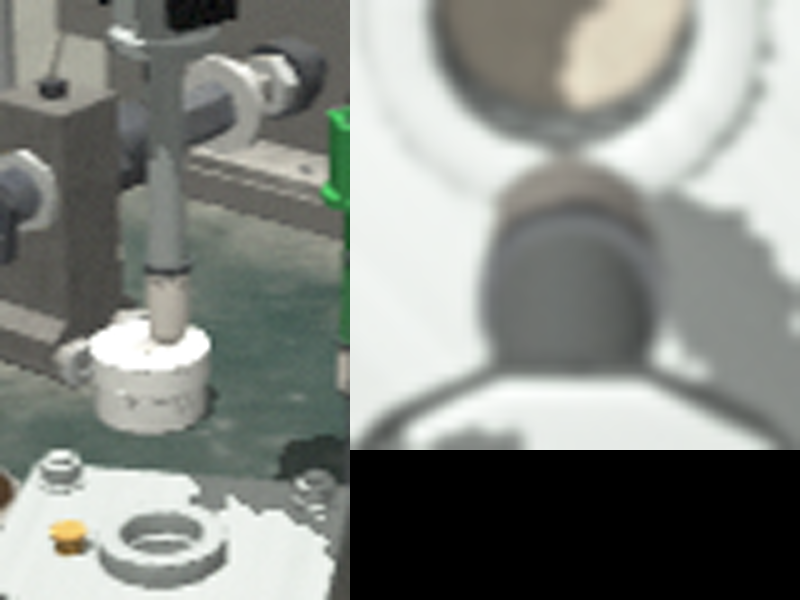

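The scene crop shows the ceramic end at px (283.2,247.6), so TCP to tip is about 0.110 m (collar underside 9–11 mm below the TCP). With that length the wrist silhouette puts the tip on the tool axis. I'll shift by y +6.3 mm and z −1.2 mm, then descend to 15 mm above the mouth and check again.

{"fn": "play_rows", "kwargs": {
  "targets": [
    {"claw": 1, "linear": [0, 0.25, -0.05], "rotation": [0, 0, 0]},
    {"claw": 1, "linear": [0, 0, 0], "rotation": [0, 0, 0]},
    {"claw": 1, "linear": [0.4, 0, 0], "rotation": [0, 0, 0]},
    {"claw": 1, "linear": [0.4, 0, 0], "rotation": [0, 0, 0]},
    {"claw": 1, "linear": [0.4, 0, 0], "rotation": [0, 0, 0]},
    {"claw": 1, "linear": [0.4, 0, 0], "rotation": [0, 0, 0]},
    {"claw": 1, "linear": [0.4, 0, 0], "rotation": [0, 0, 0]},
    {"claw": 1, "linear": [0, 0, 0], "rotation": [0, 0, 0]},
    {"claw": 1, "linear": [0, 0, 0], "rotation": [0, 0, 0]}
  ]
}}

```text
time: 8.4
position: [0.4859, 0.1296, 0.2267]
tool_rot: [0.206, 1.563, -0.211]
ft_force: [-0.1, -0.5, -1.4]
grip_width: 0.275
```

```bash
python3 - <<'E'
from h import *
s=get_state();print(s['position'],s['grip_width'],s['ft_force'])
steps([.4867,.1303,.23],down(-.26))
w=get_image('wrist');cv2.imwrite('pics/w5.png',w);im=get_image('scene');cv2.imwrite('pics/s5.png',im)
print(proj('wrist',[[.4867,.1303,.104],[.4877,.1292,.104]],s))
b=cv2.resize(w[190:265,285:355],None,fx=7,fy=7,interpolation=cv2.INTER_CUBIC)
a=cv2.resize(im[190:310,255:310],None,fx=5,fy=5,interpolation=cv2.INTER_CUBIC)
o=np.zeros((600,800,3),np.uint8);o[:525,:490]=b;o[:,500:775]=a;cv2.imwrite('pics/c6.png',o)
E
```

```text
[0.48588506 0.12956743 0.22674174] 0.2746998289676548 [-0.10674822 -0.48507116 -1.42146851]
tool axes in world (cols)
 [[-0.002  0.263  0.965]
 [-0.003  0.965 -0.263]
 [-1.    -0.004 -0.002]]
shift in tool axes, units: [-0.13   0.036  0.024]
turn units [-0.0036 -0.001   0.0022]
[[321.08746303 234.44290119]
 [322.65435398 235.41764905]]
```

View pics/c6.png

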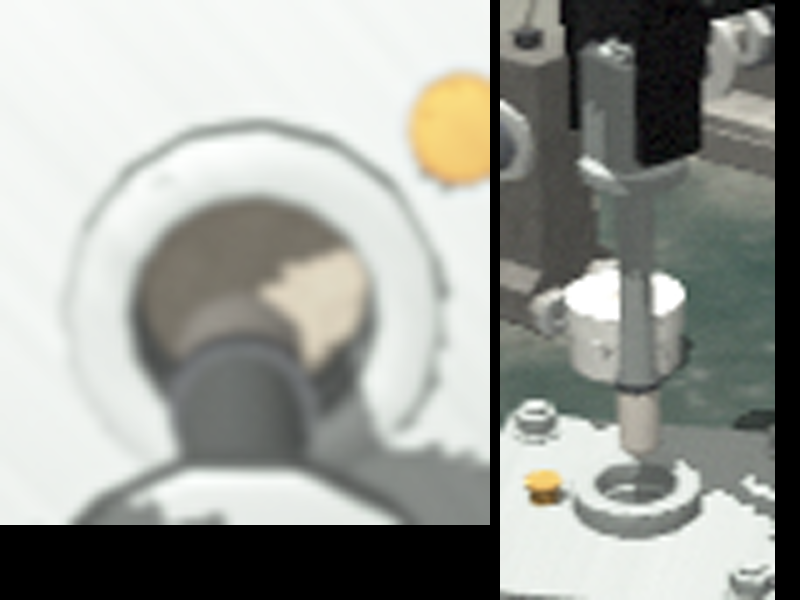

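The wrist crop shows the bore at x 135–375 with its top at 197, so its centre is about (255,315). The tip axis is at x≈242 and the tip's end at y≈292. In the scene crop the tip axis is at x=639.5 and the bush centre at x=637.5, which is nearly in line.

```bash
python3 - <<'E'
from h import *
s=get_state();Rt=R.from_rotvec(s['tool_rot']);f=lambda p:np.array(p)/7+[285,190]-.5+.5/7
T=lambda P:(Rt.inv().apply(P-s['position'])*1e3).round(1)
for c in([255,315],[255,197],[255,119]):print('bore c / rim top / bush top',T(onz('wrist',[f(c)],.104,s)[0]))
for L in(.109,.111):
    z=s['position'][2]-L
    print(L,'tip',T(onz('wrist',[f([241,292])],z,s)[0]),'band',T(onz('wrist',[f([243,335])],z+.026,s)[0]))
    print(T(onz('wrist',[f([255,315])],z,s)[0]))
g=lambda x,y:np.array([[(x-500)/5+255-.4,y/5+190-.4]])
b=onz('scene',g(637.3,484),.104)[0];t=onz('scene',g(639.5,455),s['position'][2]-.11)[0]
print('scene bore',b.round(4),T(b),'tip',t.round(4),T(t),'top bore',T(onz('top',[[238.3,273.9]],.104)[0]))
o,d=ray('scene',g(637.3,484));h=np.cross(d[0],[0,0,1]);h/=np.linalg.norm(h);print('scene lateral axis',h.round(3),'tool',Rt.inv().apply(h).round(3),'tip-bore lateral mm',(t-b)@h*1e3)
E
```

```text
bore c / rim top / bush top [123.3   1.1   0.7]
bore c / rim top / bush top [123.2  14.8   0.7]
bore c / rim top / bush top [123.2  23.7   0.7]
0.109 tip [109.    6.9  -0.9] band [83.   8.3 -0.7]
[109.    4.4   0.6]
0.111 tip [111.    6.5  -0.9] band [85.   7.8 -0.7]
[111.    3.9   0.7]
scene bore [0.4837 0.1344 0.104 ] [123.3   4.4  -3.4] tip [0.4806 0.1369 0.1173] [110.    6.   -7.2] top bore [123.3   0.5   1.7]
scene lateral axis [-0.781 -0.624  0.   ] tool [ 0.003 -0.807 -0.59 ] tip-bore lateral mm 0.8806050655298276
```

The correction is about +1.5 mm in z and +0.2 mm in y, and the scene view's lateral offset agrees with it. I'll lower it in stages.

{"fn": "play_rows", "kwargs": {
  "targets": [
    {"claw": 1, "linear": [0, 0.01, 0.06], "rotation": [-0.002, 0, 0.002]},
    {"claw": 1, "linear": [0, 0, 0], "rotation": [0, 0, 0]},
    {"claw": 1, "linear": [0, 0, 0], "rotation": [0, 0, 0]},
    {"claw": 1, "linear": [0.2, 0, 0], "rotation": [0, 0, 0]},
    {"claw": 1, "linear": [0.2, 0, 0], "rotation": [0, 0, 0]},
    {"claw": 1, "linear": [0, 0, 0], "rotation": [0, 0, 0]}
  ]
}}

```text
time: 9.0
position: [0.4896, 0.1297, 0.2188]
tool_rot: [0.207, 1.557, -0.205]
ft_force: [-0.7, 0.6, -0.9]
grip_width: 0.275
```

```bash
python3 - <<'E'
from h import *
s=get_state();print(s['position'],s['ft_force'])
Rd=down(-.266);t=np.array([.48588,.12957,0])+Rd.apply([0,.0002,.0015]);t[2]=.1425;print(t)
steps(t,Rd)
E
```

```text
[0.48964517 0.12974594 0.21880905] [-0.6977383   0.64411412 -0.92002673]
[0.48737982 0.12936865 0.1425    ]
tool axes in world (cols)
 [[ 0.004  0.26   0.966]
 [ 0.001  0.966 -0.26 ]
 [-1.     0.002  0.004]]
shift in tool axes, units: [ 3.052 -0.043 -0.095]
turn units [ 0.0021  0.0023 -0.0011]
```

{"fn": "play_rows", "kwargs": {
  "targets": [
    {"claw": 1, "linear": [0, 0, 0], "rotation": [0, 0, 0]}
  ]
}}

```text
time: 9.08
position: [0.4895, 0.1297, 0.2185]
tool_rot: [0.207, 1.558, -0.205]
ft_force: [0.3, 0.6, -2.1]
grip_width: 0.271
```

{"fn": "play_rows", "kwargs": {
  "targets": [
    {"claw": 1, "linear": [0, 0, 0], "rotation": [0, 0, 0]}
  ]
}}

```text
time: 9.17
position: [0.4893, 0.1297, 0.2183]
tool_rot: [0.207, 1.558, -0.205]
ft_force: [-0.5, -0.3, -1.5]
grip_width: 0.272
```

{"fn": "play_rows", "kwargs": {
  "targets": [
    {"claw": 1, "linear": [0, 0, 0], "rotation": [0, 0, 0]}
  ]
}}

```text
time: 9.25
position: [0.4893, 0.1297, 0.2183]
tool_rot: [0.207, 1.558, -0.205]
ft_force: [-0.1, -0.2, -0.5]
grip_width: 0.274
```

```bash
python3 - <<'E'
from h import *
P=[]
for i in range(4):
    w=get_image('wrist');s=get_state();print(s['time'],s['position'].round(4),s['tool_rot'].round(4))
cv2.imwrite('pics/w6.png',w);cv2.imwrite('pics/s6.png',get_image('scene'))
# bore rim / stem columns: compare with w5 by template shift of bleed screw (fixed to cell)
for n in('w5','w6'):
    im=cv2.imread(f'pics/{n}.png');h=cv2.inRange(cv2.cvtColor(im,cv2.COLOR_BGR2HSV),(15,110,120),(32,255,255))[150:250,300:400]
    k,l,st,ce=cv2.connectedComponentsWithStats(h);i=1+np.argmax(st[1:,4]);print(n,st[i],ce[i]+[300,150])
c=onz('wrist',[ce[i]+[300,150]],.105,s);print(c)
E
```

```text
9.3 [0.4893 0.1297 0.2183] [ 0.2069  1.5581 -0.2051]
9.35 [0.4893 0.1298 0.2183] [ 0.2069  1.558  -0.2051]
9.4 [0.4894 0.1298 0.2184] [ 0.2069  1.5578 -0.2051]
9.45 [0.4894 0.1298 0.2184] [ 0.2069  1.5578 -0.2051]
w5 [ 44  51  15  15 159] [350.72955975 208.01886792]
w6 [ 40  55  15  15 170] [346.82941176 211.90588235]
[[0.51481339 0.14490093 0.105     ]]
```

Readings are steady, so the arm really overshot by about 2 mm. I'll correct that before lowering.

{"fn": "play_rows", "kwargs": {
  "targets": [
    {"claw": 1, "linear": [0, -0.03, -0.085], "rotation": [0.002, 0.002, 0]},
    {"claw": 1, "linear": [0, 0, 0], "rotation": [0, 0, 0]},
    {"claw": 1, "linear": [0, 0, 0], "rotation": [0, 0, 0]}
  ]
}}

```text
time: 9.75
position: [0.487, 0.1296, 0.2185]
tool_rot: [0.21, 1.561, -0.208]
ft_force: [-0.1, -0.7, -0.5]
grip_width: 0.269
```

{"fn": "play_rows", "kwargs": {
  "targets": [
    {"claw": 1, "linear": [0.2, 0, 0], "rotation": [0, 0, 0]},
    {"claw": 1, "linear": [0, 0, 0], "rotation": [0, 0, 0]},
    {"claw": 1, "linear": [0, 0, 0], "rotation": [0, 0, 0]}
  ]
}}

```text
time: 10.0
position: [0.487, 0.1296, 0.2131]
tool_rot: [0.21, 1.56, -0.208]
ft_force: [-1.0, 0.9, -1.9]
grip_width: 0.274
```

```bash
cat > chk.py <<'E'
from h import *
Rd=down(-.266);t=np.array([.48738,.12937,.1425])
s=get_state();print(s['time'],s['position'].round(4),'tip xy err mm',((s['position']+R.from_rotvec(s['tool_rot']).apply([.11,0,0])-t)[:2]*1e3).round(1))
steps(t,Rd)
E
python3 chk.py
```

```text
10.0 [0.487  0.1296 0.2131] tip xy err mm [-0.3  0.4]
tool axes in world (cols)
 [[ 0.     0.263  0.965]
 [ 0.002  0.965 -0.263]
 [-1.     0.002  0.   ]]
shift in tool axes, units: [ 2.823 -0.008  0.016]
turn units [-0.0001  0.     -0.001 ]
```

{"fn": "play_rows", "kwargs": {
  "targets": [
    {"claw": 1, "linear": [0.2, 0, 0], "rotation": [0, 0, 0]},
    {"claw": 1, "linear": [0.2, 0, 0], "rotation": [0, 0, 0]},
    {"claw": 1, "linear": [0.2, 0, 0], "rotation": [0, 0, 0]},
    {"claw": 1, "linear": [0, 0, 0], "rotation": [0, 0, 0]},
    {"claw": 1, "linear": [0, 0, 0], "rotation": [0, 0, 0]}
  ]
}}

```text
time: 10.42
position: [0.4867, 0.1295, 0.1958]
tool_rot: [0.21, 1.562, -0.208]
ft_force: [-0.1, -0.7, -0.9]
grip_width: 0.274
```

```bash
python3 chk.py
```

```text
10.4167 [0.4867 0.1295 0.1958] tip xy err mm [-0.8  0.3]
tool axes in world (cols)
 [[-0.001  0.263  0.965]
 [ 0.002  0.965 -0.263]
 [-1.     0.001 -0.001]]
shift in tool axes, units: [2.133e+00 1.000e-03 3.100e-02]
turn units [-0.0001 -0.0006 -0.0008]
```

{"fn": "play_rows", "kwargs": {
  "targets": [
    {"claw": 1, "linear": [0.2, 0, 0.03], "rotation": [0, 0, 0]},
    {"claw": 1, "linear": [0.2, 0, 0], "rotation": [0, 0, 0]},
    {"claw": 1, "linear": [0.2, 0, 0], "rotation": [0, 0, 0]},
    {"claw": 1, "linear": [0.2, 0, 0], "rotation": [0, 0, 0]},
    {"claw": 1, "linear": [0, 0, 0], "rotation": [0, 0, 0]},
    {"claw": 1, "linear": [0, 0, 0], "rotation": [0, 0, 0]}
  ]
}}

```text
time: 10.92
position: [0.4873, 0.1292, 0.1733]
tool_rot: [0.21, 1.562, -0.208]
ft_force: [0.5, 0.4, -1.1]
grip_width: 0.273
```

```bash
python3 chk.py
```

```text
10.9167 [0.4873 0.1292 0.1733] tip xy err mm [-0.2  0. ]
tool axes in world (cols)
 [[-0.001  0.263  0.965]
 [ 0.002  0.965 -0.263]
 [-1.     0.001 -0.002]]
shift in tool axes, units: [1.232 0.005 0.004]
turn units [-0.0001 -0.0011 -0.0008]
```

{"fn": "play_rows", "kwargs": {
  "targets": [
    {"claw": 1, "linear": [0.2, 0, 0], "rotation": [0, -0.001, -0.001]},
    {"claw": 1, "linear": [0.2, 0, 0], "rotation": [0, 0, 0]},
    {"claw": 1, "linear": [0.2, 0, 0], "rotation": [0, 0, 0]},
    {"claw": 1, "linear": [0.2, 0, 0], "rotation": [0, 0, 0]},
    {"claw": 1, "linear": [0.2, 0, 0], "rotation": [0, 0, 0]},
    {"claw": 1, "linear": [0.1, 0, 0], "rotation": [0, 0, 0]},
    {"claw": 1, "linear": [0, 0, 0], "rotation": [0, 0, 0]},
    {"claw": 1, "linear": [0, 0, 0], "rotation": [0, 0, 0]}
  ]
}}

```text
time: 11.58
position: [0.4872, 0.1292, 0.1426]
tool_rot: [0.209, 1.561, -0.209]
ft_force: [-0.2, -0.2, -0.7]
grip_width: 0.274
```

```bash
python3 chk.py; python3 - <<'E'
from h import *
w=get_image('wrist');cv2.imwrite('pics/w7.png',w);im=get_image('scene');cv2.imwrite('pics/s7.png',im)
s=get_state();print(proj('scene',[s['position']-[0,0,.11],[.4874,.1294,.022]]))
b=cv2.resize(w[215:275,275:365],None,fx=5,fy=5,interpolation=cv2.INTER_CUBIC)
a=cv2.resize(im[230:360,240:325],None,fx=4.1,fy=4.6,interpolation=cv2.INTER_CUBIC)
o=np.zeros((600,800,3),np.uint8);o[:b.shape[0],:450]=b;o[:a.shape[0],451:451+a.shape[1]]=a[:,:349];cv2.imwrite('pics/c7.png',o)
E
```

```text
11.5833 [0.4872 0.1292 0.1426] tip xy err mm [-0.3 -0.2]
tool axes in world (cols)
 [[-0.     0.263  0.965]
 [-0.     0.965 -0.263]
 [-1.    -0.    -0.   ]]
shift in tool axes, units: [0.003 0.009 0.007]
turn units [-0.0001 -0.0002  0.0003]
[[282.86219245 319.87760211]
 [282.83913645 325.06839574]]
```

View pics/c7.png

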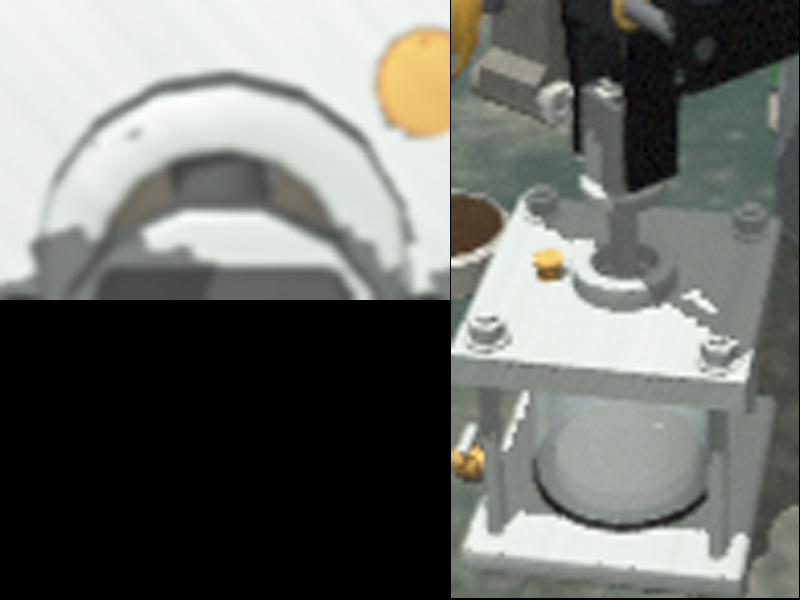

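The wrist crop shows the bush centred at x≈227 (apex at y=72) and the stem at x≈221, less than 1 mm off. In the scene crop the stem is at x=624 and the bush at 624.5. I've now used 12 pictures, so I'll do one last numerical check.

```bash
python3 - <<'E'
from h import *
s=get_state();Rt=R.from_rotvec(s['tool_rot']);f=lambda p:np.array(p)/5+[275,215]-.4
T=lambda P:(Rt.inv().apply(P-s['position'])*1e3).round(1)
print('bush apex',T(onz('wrist',[f([228,72])],.104,s)[0]),'bush L/R',[T(onz('wrist',[f(c)],.104,s)[0]) for c in([45,235],[408,235])],'bore rim apex',T(onz('wrist',[f([225,152])],.104,s)[0]))
print('stem @104',[T(onz('wrist',[f(c)],.110,s)[0]) for c in([172,195],[270,195])])
p=s['position'];print('scene collar front-under',proj('scene',[p-[0,0,.0107]]),proj('scene',[p-[0,0,.0047]]))
v=ray('scene',[[0,0]])[0]-p;v[2]=0;v/=np.linalg.norm(v);print('near rim under',proj('scene',[p-[0,0,.0107]+.017*v]),'obs crop 451+',((proj('scene',[p-[0,0,.0107]+.017*v])-[240,230])*[4.1,4.6]))
E
```

```text
bush apex [38.8 23.6 -0.2] bush L/R [array([ 38.8,   4.5, -21.2]), array([38.9,  4.5, 20.5])] bore rim apex [38.8 14.3 -0.5]
stem @104 [array([32.8, 10.9, -6.4]), array([32.8, 10.9,  4.5])]
scene collar front-under [[282.03523154 269.69648809]] [[281.98283332 266.47979302]]
near rim under [[282.11617817 274.65690241]] obs crop 451+ [[172.67633051 205.4217511 ]]
```

The collar sits where TCP-to-tip ≈ 0.110 m predicts, so the tip is about 10 mm above the stone. The centring error is roughly 0.6–1 mm. Earlier nudges overshot by 2 mm, so I'm leaving it and handing in.

```bash
python3 -c "
from bench import *
s=get_state();print(s['position'],s['qd'].round(4),s['grip_width']);print(close_job())"
```

```text
[0.48731175 0.1292027  0.14285068] [ 0.0005 -0.0044  0.0006 -0.0049 -0.0011 -0.0006  0.0004] 0.273842721335559
the job is handed in; nothing more can be done
None
```

I lifted the probe out of the box and lowered it upright through the guide hole. I handed the job in at about 12 s with the gripper still holding it, the tip about 10 mm above the stone.

**Last checks:**
- **Tilt:** the tool's tilt was below 0.001 rad, and the arm was practically still.
- **Grip:** the opening held at 24 mm, the width of the head.
- **Centring:** the wrist view put the stem about 0.6–1 mm off the hole's axis. The scene view showed it centred to about 0.2 mm along its one axis.
- **Contact:** the wrist force showed only the probe's weight and noise on the way down.
- **Rod and bystanders:** the rod looked undisturbed after the lift, and I touched nothing else. I did not measure their positions again at the end.

**What disagreed or was not confirmed:**
- **Camera disagreement:** the wrist and top cameras placed the hole about 1.5 mm apart. The first wrist view of the probe was 2–3 mm off and was corrected from closer by. I centred using the tip and hole seen in the same wrist picture.
- **Overshoot:** one small sideways move overshot by about 2 mm above the hole and was corrected. For that reason I left the last sub-millimetre offset alone.
- **Tip gap:** I could not see the tip inside the barrel. The gap comes from the arm height and a tip length of 0.110 m (±1.5 mm) below the fingers, and the collar's position in the scene view agreed with that.

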